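# Lay a drill core in the viewing cradle and click the lens into its stop

## Task

Take the stone drill core that stands upright on the table and lay it on its side in the two-saddle cradle of the viewing stand, centred on the saddles, set down gently and not dropped, then let go of it. Then take the lens carriage by its upright tab and slide it along its rail until you feel its ball click into the notch of the rail, and stay there: finish while still gripping the tab, with the carriage resting in the notch. Leave the other things on the table where they are.

Things in the scene. Friction and masses are not known exactly. Their poses are not given: they have to be found in the camera images.
- core: Drill core of sandy brown stone, a plain cylinder 36 mm in diameter and 120 mm long, about 320 g, standing upright on the table left or right of the viewing stand. Origin: centre of its underside; its z axis runs along the cylinder. Either end may point either way in the cradle.
- core_mid (a point): Middle of the drill core, on its axis 60 mm from each end.
- stand: Viewing stand fixed to the table: aluminium base plate 220 (x) by 420 mm (y), 12 mm thick; origin at the centre of its underside, axes turned with it. A dark rail 50 mm wide runs along its y at x = +60 mm (the side far from the robot); on it a bright steel strip, top 46 mm above the table, with one 16 mm wide V groove across it: the notch. The cradle is on the robot's side, at x = -60 mm.
- cradle_seat (a point): Where the core's middle lies when centred in the cradle, 55.5 mm above the table, at x = -60, y = +50 mm of the stand; the lying core runs along its y axis (the stand's y). The cradle is two grey 90-degree V saddles, each 16 mm long, centred 40 mm either side of this point, so 64 mm free between them for the fingers; V apex 30 mm, tops 56 mm above the table, 51 mm across the tops.
- travel (a joint): Travel of the lens carriage along the rail in m, 0 to 0.24, towards the stand's +y; its centre is at the stand's x = +60 mm, y = -130 mm + travel. Starts at 0 to 0.04. Drag 1 to 2 N. The notch lies between 0.15 and 0.21, elsewhere each time and not given: feel it (or see the groove). Within 8 mm the ball pulls the carriage towards the notch's centre, up to 9 N; leaving takes about 10 N.
- detent_ball (a joint): Height in m of the sprung 20 mm ball under the carriage: about 0.0032 while it rides on the flat strip, about -0.0005 when it sits centred in the notch, about 0.0001 with the carriage 1 mm off the centre, 0.0007 at 2 mm, 0.0014 at 3 mm.
- grip_tab (a point): Grip point in the black upright tab on top of the carriage, to be gripped from above: the tab is 30 mm along the stand's x, 16 mm along its y (the sliding direction), 45 mm tall, from 80 to 125 mm above the table. This point is on its vertical centre line, 106 mm above the table.
- wash_bottle: White plastic wash bottle with a thin spout, 60 mm in diameter, 165 mm tall, standing on the other side of the stand from the core. Origin: centre of its underside. Leave alone.
- jar: Small glass jar with a white cap, 52 mm in diameter, 65 mm tall. Origin: centre of its underside. Leave alone.
- brush: Brush with a wooden handle, 170 mm long, lying on the table. Leave alone.
- pick: Preparation pick with a wooden handle, 160 mm long, lying on the table left of the stand. Leave alone.
- beaker: Glass beaker, 68 mm across, 85 mm tall, beyond the stand. Leave alone.
- lens (a point): Centre of the round lens, 64 mm across, at the end of the carriage's arm; the lens, 93 to 105 mm above the table, passes over the cradle line as the carriage slides.
- carriage: Lens carriage on the rail: aluminium block 68 (x) by 50 mm (y), top 80 mm above the table, with the grip tab on top and an arm, 93 to 101 mm above the table, reaching 120 mm towards the robot to the lens. Origin: centre of the block's underside, 49 mm above the table; axes parallel to the stand's.
Not all that is in view belongs to the job. Leave any green, pink or purple look-alike of the core alone.

How it is judged:
By the outcome, as a careful person would: the job done as asked, in the order asked, and still so for the second after the job is handed in, while the arm keeps its last pose, push and grip.
It also fails if it takes over 72 s, if anything falls off the work surface, if the arm or the gripper's body presses on something with over 40 N, if the wrist force passes 120 N, or if a joint passes its speed limit or range.

## Robot

A 7-joint arm with a two-finger parallel gripper is mounted at the origin on the work surface. World frame = base frame: x ahead of the robot, y to its left, z up, the work surface at z = 0. Lengths are in m, angles in rad, forces in N, time in s.
With the tool pointing down it reaches from about 0.35 to 0.9 m from the base axis. Payload 19.9 kg.
Tool frame: the origin (TCP) lies on the centre line of the jaws, within the pads' length; the fingertips stand bot.nose_length ahead of it and the grasp point (between the pads) lies 8 mm behind it (bot.nose_length is the distance from the TCP to the fingertips, in m); z points along the fingers, y is the line along which they close (so a half turn about z gives the same grasp; the last joint's range is limited). The gripper opens to 94 mm and grips with 3 to 60 N. Pads are 16 mm wide; open, the fingers measure 119 mm over their backs; the gripper's body (75 mm by 177 mm) begins 78 mm behind the grasp point.
Start: joints at [1.23, 0.417, -0.01, 1.614, 0.005, 1.111, -0.053], TCP at [0.185, -0.597, 0.216] pointing down, gripper open.
Joint ranges: [-2.81, 2.81], [-0.39, 2.02], [-1.27, 1.25], [0.06, 2.57], [-1.19, 4.33], [0.19, 2], [-2.82, 2.82]. Speed limits (rad/s): [1.89, 1.89, 2.39, 2.39, 3.01, 3.01, 3.01].

## Interface

Orientations are given as a 3x3 rotation matrix whose columns are the frame's x, y, z axes.
In Python, from plant import bot gives the robot as it stands.
- The arm moves only by the tool apply_moves, never from a script. Its argument "increments" is one flat list of numbers, 5 for each row, row after row: the finger opening in mm, from 0 to 94, then the shift along the world's x, y, z in units of 750 mm (1.0 is 750 mm), then the turn about the world's z in units of 45 degrees (1.0 is 45 degrees). A call has exactly 5 rows; each row is the pose to reach, as a shift and turn from the pose commanded when the call began; what a row does not reach only later rows make up. A row lasts 1/12 s, in which the tool goes at most 41.7 mm and 7.16 degrees, less where a joint would pass 70% of its speed; a pose out of reach is approached as far as the arm can. A call with a number of a shift or a turn outside -1 to 1 is refused whole. A call with a gripper value outside its range is refused whole. The fingers move at their own pace and stop on an object; "squeeze" is the grip in N (left out, the last holds). Time passes only in rows, so rows that repeat a pose let the fingers close, or fill a call up. It gives the time, the measured TCP pose, the force, the opening and the grip force at its end, in the units of the state.
- bot.read_state(): the state, without advancing time (a new reading comes with each control period).
- bot.read_camera(name): name is "scene" or "top" or "wrist"; returns a dict with "frame" (420x560x3 uint8, red, green, blue), "depth" (420x560 float32, m along the optical axis (not along the pixel's ray), 0 where there is no reading), "mtx" (3x3 intrinsics, pixels), "world_from_camera" (4x4, takes a point from camera to world coordinates). Camera axes: x right, y down, z forward; pixel columns grow to the right and rows downward; lengths in m; the calibration is good to about 2 mm. A picture is of the moment at which its call begins.
- bot.hand_in(): hands the job in; it is judged then, once.
The state is a dict: "time": time; "joints": joint angles; "joint_velocities": joint speeds; "tau": joint torques, N m; "position": TCP position; "eef_rot": TCP orientation; "contact_force": force on the tool from outside, world axes, zero at the start; "ft_torque": the same for the moment, N m; "width": finger opening in m; "grasp_force": force on a finger pad.
Only numpy, scipy, OpenCV 4.12 (cv2) and the standard library are available. Lean on these libraries where they do the work, as an engineer would, in place of code of your own. Each camera call takes 0.05 s, during which the arm holds its last target. There are 200 camera calls.

## Working session

There is one attempt and no reset: what is moved stays moved. The work goes in short steps, Python scripts to look and compute and a tool call to move; the robot and the scene stay as the last step left them, time stands still between calls to the robot, and variables do not carry over. Pictures are saved under pics/ and viewed, at most 10 in all, crops included, and the job is handed in when it is done.

Besides the shell and the picture viewer there is one more tool, called after "Call:" by a JSON object that holds its "fn" and its "kwargs", one argument or row to a line. apply_moves: Moves the arm, as the interface text tells. Shifts and turns lie within -1 to 1; 1 stands for 750 mm of shift or 45 degrees of turn. Its arguments: {"type":"object","properties":{"increments":{"type":"array"},"squeeze":{"type":"number"}},"required":["increments"]}

```bash
mkdir -p pics; ls; cat > h.py <<'E'
import numpy as np, cv2
from plant import bot
def snap(n,f):
    c=bot.read_camera(n); cv2.imwrite(f'pics/{f}.png',c['frame'][:,:,::-1]); np.savez(f'{f}.npz',**c); return c
def ray(c,u,v,z):
    d=np.linalg.inv(c['mtx'])@np.array([u,v,1.]); T=c['world_from_camera']; d=T[:3,:3]@d; o=T[:3,3]
    return o+d*(z-o[2])/d[2]
def cloud(c):
    v,u=np.mgrid[0:420,0:560]; p=np.linalg.inv(c['mtx'])@np.stack([u.ravel(),v.ravel(),np.ones(u.size)])*c['depth'].ravel()
    return (c['world_from_camera'][:3,:3]@p).T.reshape(420,560,3)+c['world_from_camera'][:3,3]
E
python3 - <<'E'
from h import *
for n in('top','scene'):
    c=snap(n,n+'0'); print(n,c['world_from_camera'].round(3).tolist())
s=bot.read_state(); print(s); print(bot.nose_length)
E
```

```text
pics
top [[0.025, -0.988, 0.149, 0.392], [-1.0, -0.025, 0.001, 0.087], [0.003, -0.149, -0.989, 1.545], [0.0, 0.0, 0.0, 1.0]]
scene [[-0.529, 0.704, -0.475, 1.388], [0.849, 0.447, -0.283, 0.557], [0.013, -0.553, -0.833, 1.481], [0.0, 0.0, 0.0, 1.0]]
{'time': 0.1, 'joints': array([ 1.22948443,  0.417916  , -0.01028865,  1.61404882,  0.00466696,
        1.11072393, -0.05300072]), 'joint_velocities': array([ 1.84017564e-03, -1.93250481e-03,  1.53321068e-03,  4.31889627e-05,
       -2.10265617e-04, -1.90314678e-03, -1.84573573e-03]), 'tau': array([ 1.79973464e-03, -8.52587986e+01,  6.40568007e-01, -4.26697004e+01,
       -4.88923711e-02,  1.64998969e-02, -3.61358150e-05]), 'position': array([ 0.18449012, -0.59683193,  0.21591422]), 'eef_rot': array([[ 9.55398193e-01,  2.95320425e-01, -3.74018487e-04],
       [ 2.95320656e-01, -9.55397666e-01,  1.00478582e-03],
       [-6.06026156e-05, -1.07042594e-03, -9.99999425e-01]]), 'contact_force': array([-0.15386042, -0.12720565, -0.06045456]), 'ft_torque': array([0.01996418, 0.02671044, 0.00567463]), 'grasp_force': 0.0, 'width': 0.09382760981536079}
0.011
```

View pics/top0.png

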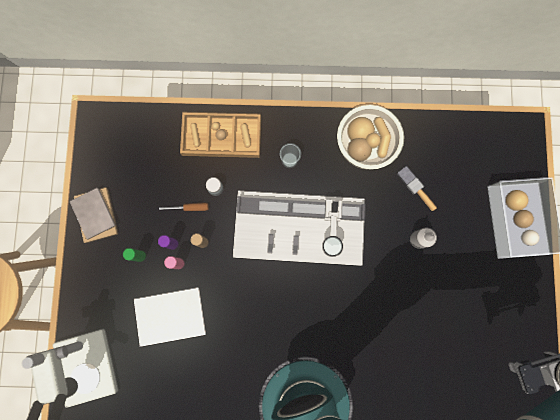

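View pics/scene0.png

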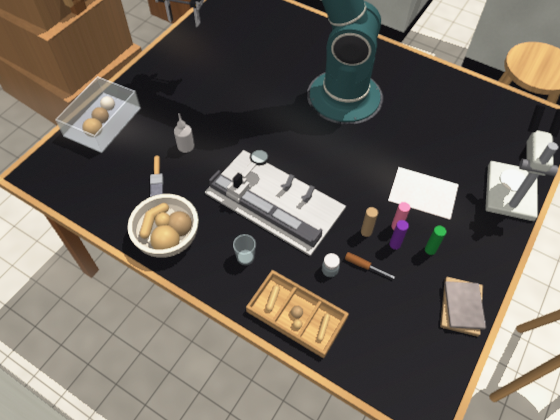

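The top view shows the brown core at (200,240), with purple and pink look-alikes at (167,241) and (174,262). The stand is centred near (299,228), and the carriage tab and lens are at about (334,205) and (333,246).

```bash
python3 - <<'E'
from h import *
for n in('top','scene'):
    c=dict(np.load(n+'0.npz')); P=cloud(c); hsv=cv2.cvtColor(c['frame'],cv2.COLOR_RGB2HSV)
    print(n,'table z',np.median(P[...,2][(P[...,0]>.2)&(P[...,0]<.5)&(abs(P[...,1])<.3)]))
    # cylinder tops z .11-.13 in area
    m=((P[...,2]>.113)&(P[...,2]<.127)&(P[...,1]>.2)&(P[...,1]<.7)&(P[...,0]>.3)&(P[...,0]<.75)).astype(np.uint8)
    k,L,S,C=cv2.connectedComponentsWithStats(m)
    for i in range(1,k):
        if S[i,4]>15:
            q=P[L==i]; print(' cyl',S[i,4],C[i].round(),((q.max(0)+q.min(0))/2).round(4),np.median(hsv[L==i],0))
    # stand
    m=((P[...,2]>.006)&(P[...,2]<.02)&(hsv[...,2]>120)&(hsv[...,1]<50)&(P[...,0]>.4)&(P[...,0]<.8)&(abs(P[...,1]-.05)<.32)).astype(np.uint8)
    q=P[m>0][:,:2].astype(np.float32)*1000; print(' plate',len(q),cv2.minAreaRect(q))
    m=(P[...,2]>.07)&(P[...,2]<.3)&(P[...,0]>.45)&(P[...,0]<.75)&(P[...,1]<.15)&(P[...,1]>-.15)
    q=P[m]; print(' carriage',len(q),q.min(0),q.max(0)); t=q[q[:,2]>.115]; print(' tab',len(t),t.mean(0) if len(t) else '')
    z=P[...,2]; 
    m=(z>.05)&(z<.06)&(P[...,0]>.45)&(P[...,0]<.7)&(P[...,1]<.3)&(P[...,1]>-.15)
    k,L,S,C=cv2.connectedComponentsWithStats(m.astype(np.uint8))
    for i in range(1,k):
        if S[i,4]>8: q=P[L==i];print(' saddle',S[i,4],C[i].round(),q.min(0).round(3),q.max(0).round(3))
c=dict(np.load('top0.npz')); cv2.imwrite('pics/crop.png',cv2.resize(c['frame'][170:285,120:380,::-1],(780,345),interpolation=cv2.INTER_CUBIC))
E
```

```text
top table z 0.00042736218913552726
 cyl 107 [196. 239.] [0.4992 0.3463 0.1194] [ 17.  95. 213.]
 cyl 108 [164. 241.] [0.4911 0.4423 0.1192] [141. 143. 175.]
 cyl 110 [128. 254.] [0.4491 0.546  0.1201] [ 65. 151. 173.]
 cyl 110 [170. 262.] [0.4282 0.4205 0.1197] [169.  83. 236.]
 plate 5459 ((626.4057006835938, 9.807723999023438), (456.8478698730469, 363.8683776855469), 87.8706283569336)
 carriage 745 [ 0.46024198 -0.09935979  0.07032048] [0.74961966 0.07165912 0.13287778]
 tab 59 [ 0.61001493 -0.07278005  0.1237487 ]
 saddle 37 [238. 203.] [0.598 0.225 0.051] [0.647 0.233 0.06 ]
 saddle 15 [326. 218.] [ 0.579 -0.066  0.05 ] [ 0.589 -0.047  0.06 ]
 saddle 19 [270. 236.] [0.515 0.117 0.05 ] [0.528 0.13  0.058]
 saddle 16 [294. 237.] [0.513 0.037 0.05 ] [0.526 0.05  0.055]
 saddle 12 [269. 252.] [0.467 0.118 0.05 ] [0.477 0.131 0.055]
 saddle 17 [294. 253.] [0.466 0.036 0.05 ] [0.479 0.052 0.058]
scene table z 0.0011881188492333106
 cyl 99 [404. 206.] [0.4291 0.419  0.1203] [167.  88. 247.]
 cyl 104 [371. 212.] [0.4985 0.3437 0.1197] [ 17.  98. 219.]
 cyl 105 [402. 225.] [0.4912 0.4421 0.1199] [140. 159. 189.]
 cyl 111 [439. 230.] [0.4493 0.5453 0.1197] [ 66. 174. 183.]
 plate 4081 ((619.50830078125, 67.80673217773438), (502.7404479980469, 349.16973876953125), 87.53841400146484)
 carriage 652 [ 0.45998411 -0.10230548  0.07005507] [0.7494735  0.07068875 0.13156197]
 tab 58 [ 0.61322099 -0.07341372  0.12379104]
 saddle 11 [291. 175.] [0.468 0.036 0.051] [0.479 0.05  0.057]
 saddle 70 [237. 193.] [ 0.58  -0.101  0.05 ] [ 0.647 -0.047  0.059]
 saddle 12 [283. 186.] [0.518 0.033 0.051] [0.527 0.05  0.058]
 saddle 14 [311. 187.] [0.472 0.116 0.05 ] [0.486 0.132 0.056]
 saddle 11 [303. 196.] [0.517 0.114 0.051] [0.528 0.13  0.057]
 saddle 35 [316. 234.] [0.596 0.223 0.051] [0.648 0.233 0.06 ]
```

View pics/crop.png

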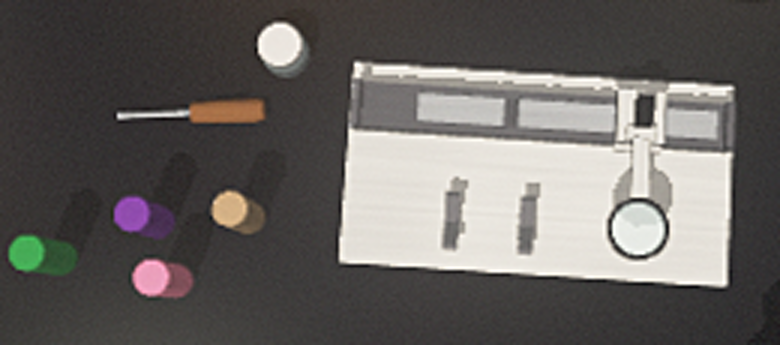

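The crop shows the two saddles at (455,213) and (530,218), the tab at (645,110), and a dark gap in the steel strip at about (512,108), which is the likely notch. Next I'll get the stand yaw, cradle and notch positions.

```bash
python3 - <<'E'
from h import *
c=dict(np.load('top0.npz')); g=c['frame'].max(2)
# plate front edge (image bottom), table side: last bright row per column -> line fit at z=.012
pts=[]
for u in range(240,360,2):
    r=np.where(g[225:285,u]>150)[0]
    if len(r): pts.append(ray(c,u,225+r.max()+.5,.012)[:2])
pts=np.array(pts); vx,vy,x0,y0=cv2.fitLine((pts*1000).astype(np.float32),cv2.DIST_HUBER,0,.01,.01).ravel()
a=-np.arctan2(vx*np.sign(vy),abs(vy)); print('yaw deg',np.degrees(a),'front edge pt',x0,y0)
X=np.array([np.cos(a),np.sin(a)]);Y=np.array([-X[1],X[0]])
l=[];r=[]
for v in range(222,255,2):
    k=np.where(g[v,225:375]>150)[0]; l.append(ray(c,225+k.min()-.5,v,.012)[:2]@Y); r.append(ray(c,225+k.max()+.5,v,.012)[:2]@Y)
yl,yr=np.median(l),np.median(r); xf=np.median(pts@X); print('len',yl-yr,xf)
O=X*(xf+.11)+Y*(yl+yr)/2; print('stand O',O,'seat',O-.06*X+.05*Y)
sy=[]
for n in('top','scene'):
    d=dict(np.load(n+'0.npz'));P=cloud(d); z=P[...,2]; rel=P[...,:2]-O; sx=rel@X; s=rel@Y
    m=(z>.05)&(z<.06)&(abs(sx+.06)<.045)&(s>-.03)&(s<.13); 
    for lo,hi in((-.03,.05),(.05,.13)):
        q=m&(s>lo)&(s<hi); print(n,'saddle',sx[q].min(),sx[q].max(),s[q].min(),s[q].max())
    t=(z>.118)&(z<.13)&(abs(sx-.06)<.06)&(s<0)&(s>-.18); print('tab',sx[t].min(),sx[t].max(),s[t].min(),s[t].max(),s[t].mean())
    # strip profile
    row=[]
    for t in np.arange(-.08,.19,.004):
        w=np.array([*(O+.06*X+t*Y),.046,1]); p=np.linalg.inv(d['world_from_camera'])@w; p=d['mtx']@p[:3]; p=p[:2]/p[2]
        row.append((int(round(t*1000)),int(cv2.getRectSubPix(d['frame'].max(2),(1,1),tuple(map(float,p)))[0,0])))
    print(row)
E
```

```text
yaw deg -2.1362212 front edge pt 446.9126 69.509094
len 0.42065624616518016 0.4440327259161002
stand O [0.55554866 0.03031105] seat [0.49745414 0.08251283]
top saddle -0.09030152043862047 -0.029741850315293646 0.0029963627005780403 0.018863616718494472
top saddle -0.09178155820360394 -0.031131080814469334 0.08473643012244116 0.09817117373137234
tab 0.04365837267965781 0.07244678139238991 -0.10921655920684888 -0.09312523072427457 -0.10121201848499653
[(-80, 146), (-76, 178), (-72, 200), (-68, 196), (-64, 195), (-60, 195), (-56, 195), (-52, 195), (-48, 195), (-44, 196), (-40, 194), (-36, 193), (-32, 195), (-28, 195), (-24, 192), (-20, 193), (-16, 192), (-12, 193), (-8, 191), (-4, 191), (0, 192), (4, 191), (8, 189), (12, 191), (16, 192), (20, 194), (24, 178), (28, 108), (32, 106), (36, 104), (40, 129), (44, 190), (48, 198), (52, 196), (56, 195), (60, 195), (64, 196), (68, 195), (72, 198), (76, 196), (80, 194), (84, 194), (88, 196), (92, 194), (96, 196), (100, 194), (104, 195), (108, 194), (112, 194), (116, 194), (120, 193), (124, 194), (128, 193), (132, 179), (136, 121), (140, 120), (14
[... 524 characters left out ...]
 (-52, 194), (-48, 193), (-44, 193), (-40, 193), (-36, 193), (-32, 193), (-28, 193), (-24, 193), (-20, 192), (-16, 192), (-12, 191), (-8, 192), (-4, 192), (0, 191), (4, 191), (8, 191), (12, 191), (16, 191), (20, 191), (24, 176), (28, 121), (32, 96), (36, 97), (40, 109), (44, 168), (48, 194), (52, 196), (56, 196), (60, 196), (64, 196), (68, 197), (72, 197), (76, 197), (80, 197), (84, 198), (88, 198), (92, 197), (96, 197), (100, 197), (104, 197), (108, 197), (112, 197), (116, 197), (120, 197), (124, 196), (128, 196), (132, 187), (136, 127), (140, 106), (144, 106), (148, 106), (152, 106), (156, 106), (160, 106), (164, 106), (168, 107), (172, 107), (176, 107), (180, 107), (184, 107), (188, 107)]
```

Call:
{"fn": "apply_moves", "kwargs": {
  "increments": [60,0.024,0.048,0.004,0.157,60,0.048,0.096,0.008,0.314,60,0.072,0.144,0.012,0.471,60,0.096,0.192,0.016,0.628,60,0.12,0.24,0.02,0.785],
  "squeeze": 6
}}

```text
time: 0.52
position: [0.2749, -0.4151, 0.2313]
eef_rot: [[0.604, 0.797, -0.001], [0.797, -0.604, 0.0], [-0.0, -0.001, -1.0]]
contact_force: [1.5, -0.9, 0.2]
width: 0.0642
grasp_force: 0.0
```

Call:
{"fn": "apply_moves", "kwargs": {
  "increments": [60,0.024,0.048,0.004,0.157,60,0.048,0.096,0.008,0.314,60,0.072,0.144,0.012,0.471,60,0.096,0.192,0.016,0.628,60,0.12,0.24,0.02,0.785]
}}

```text
time: 0.93
position: [0.3648, -0.2352, 0.2465]
eef_rot: [[0.032, 0.999, -0.0], [0.999, -0.032, -0.0], [-0.0, -0.0, -1.0]]
contact_force: [0.9, -0.3, 0.1]
width: 0.0599
grasp_force: 0.0
```

Call:
{"fn": "apply_moves", "kwargs": {
  "increments": [60,0.024,0.048,0,0,60,0.048,0.096,0,0,60,0.072,0.144,0,0,60,0.096,0.192,0,0,60,0.12,0.24,0,0]
}}

```text
time: 1.35
position: [0.4549, -0.0552, 0.2465]
eef_rot: [[0.038, 0.999, 0.0], [0.999, -0.038, -0.0], [-0.0, 0.0, -1.0]]
contact_force: [1.9, -0.3, -0.2]
width: 0.0598
grasp_force: 0.0
```

Call:
{"fn": "apply_moves", "kwargs": {
  "increments": [60,0.012,0.052,0,0,60,0.024,0.104,0,0,60,0.036,0.156,0,0,60,0.048,0.208,0,0,60,0.06,0.26,0,0]
}}

```text
time: 1.77
position: [0.4995, 0.1397, 0.2464]
eef_rot: [[0.038, 0.999, -0.0], [0.999, -0.038, -0.0], [-0.0, -0.0, -1.0]]
contact_force: [0.8, -0.1, -0.1]
width: 0.0599
grasp_force: 0.0
```

Call:
{"fn": "apply_moves", "kwargs": {
  "increments": [60,0,0.055,0,0,60,0,0.11,0,0,60,0,0.165,0,0,60,0,0.22,0,0,60,0,0.274,0,0]
}}

```text
time: 2.18
position: [0.4992, 0.3452, 0.2461]
eef_rot: [[0.038, 0.999, -0.0], [0.999, -0.038, -0.0], [-0.0, -0.0, -1.0]]
contact_force: [0.2, -0.2, 0.3]
width: 0.0597
grasp_force: 0.0
```

Call:
{"fn": "apply_moves", "kwargs": {
  "increments": [60,0,0,-0.05,0,60,0,0,-0.1,0,60,0,0,-0.15,0,60,0,0,-0.19,0,60,0,0,-0.222,0]
}}

```text
time: 2.6
position: [0.4986, 0.3427, 0.077]
eef_rot: [[0.038, 0.999, -0.002], [0.999, -0.038, -0.001], [-0.001, -0.002, -1.0]]
contact_force: [0.5, -0.1, -0.1]
width: 0.0601
grasp_force: 0.0
```

Call:
{"fn": "apply_moves", "kwargs": {
  "increments": [30,0,0,0,0,30,0,0,0,0,30,0,0,0,0,30,0,0,0,0,30,0,0,0,0],
  "squeeze": 15
}}

```text
time: 3.02
position: [0.5003, 0.344, 0.0817]
eef_rot: [[0.038, 0.999, 0.002], [0.999, -0.038, 0.001], [0.001, 0.002, -1.0]]
contact_force: [-1.7, 0.3, 7.7]
width: 0.0347
grasp_force: 15.0
```

Call:
{"fn": "apply_moves", "kwargs": {
  "increments": [30,0,0,0,0,30,0,0,0.01,0,30,0,0,0.02,0,30,0,0,0.02,0,30,0,0,0.02,0]
}}

```text
time: 3.43
position: [0.4999, 0.3434, 0.0957]
eef_rot: [[0.038, 0.999, 0.001], [0.999, -0.038, 0.0], [0.0, 0.001, -1.0]]
contact_force: [-0.4, 0.2, -4.2]
width: 0.0348
grasp_force: 15.0
```

Call:
{"fn": "apply_moves", "kwargs": {
  "increments": [30,-0.03,-0.015,0,0,30,-0.07,-0.035,0,0,30,-0.11,-0.055,0,0,30,-0.15,-0.075,0,0,30,-0.173,-0.087,0,0]
}}

```text
time: 3.85
position: [0.3668, 0.2763, 0.0944]
eef_rot: [[0.037, 0.999, -0.001], [0.999, -0.037, -0.002], [-0.002, -0.001, -1.0]]
contact_force: [0.4, 0.4, -2.3]
width: 0.0347
grasp_force: 15.0
```

Call:
{"fn": "apply_moves", "kwargs": {
  "increments": [30,0,0,0,0,30,0,0,-0.005,0,30,0,0,-0.01,0,30,0,0,-0.015,0,30,0,0,-0.019,0]
}}

```text
time: 4.27
position: [0.3706, 0.2789, 0.0804]
eef_rot: [[0.038, 0.999, 0.0], [0.999, -0.038, 0.001], [0.001, 0.0, -1.0]]
contact_force: [-4.2, -2.3, 24.6]
width: 0.035
grasp_force: 15.0
```

Call:
{"fn": "apply_moves", "kwargs": {
  "increments": [30,0,0,0.001,0,30,0,0,0.001,0,30,0,0,0.001,0,30,0,0,0.001,0,30,0,0,0.001,0],
  "squeeze": 6
}}

```text
time: 4.68
position: [0.3698, 0.2782, 0.0813]
eef_rot: [[0.038, 0.999, -0.0], [0.999, -0.038, -0.0], [-0.0, -0.0, -1.0]]
contact_force: [-0.4, 0.3, -4.4]
width: 0.0348
grasp_force: 6.0
```

Call:
{"fn": "apply_moves", "kwargs": {
  "increments": [30,-0.0003,-0.0083,-0.001,0,30,-0.0006,-0.0166,-0.001,0,30,-0.0009,-0.025,-0.0007,0,30,-0.0012,-0.0333,-0.001,0,30,-0.0015,-0.0416,-0.0019,0]
}}

```text
time: 5.1
position: [0.3688, 0.2461, 0.0801]
eef_rot: [[0.038, 0.999, 0.0], [0.999, -0.038, -0.0], [-0.0, 0.0, -1.0]]
contact_force: [0.5, 2.5, 6.0]
width: 0.0348
grasp_force: 6.0
```

```bash
python3 - <<'E'
from h import *
c=snap('scene','s1'); cv2.imwrite('pics/s1c.png',cv2.resize(c['frame'][100:300,250:460,::-1],(630,600)))
P=cloud(c); print(bot.read_state()['contact_force'])
E
```

```text
[-1.04664832  1.11121902  1.96737181]
```

View pics/s1c.png

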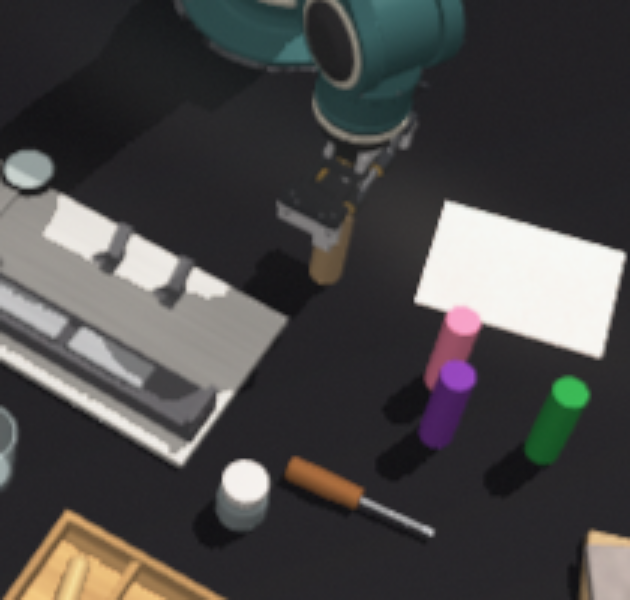

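The core's bottom is at (325,280) in the crop, below the gripper. The tilt is hard to judge by eye, so I'll measure it from the depth points.

```bash
cat > tilt.py <<'E'
from h import *
def tilt(c,y0,y1):
    P=cloud(c); hsv=cv2.cvtColor(c['frame'],cv2.COLOR_RGB2HSV)
    m=(hsv[...,0]>8)&(hsv[...,0]<25)&(hsv[...,1]>60)&(P[...,2]>.003)&(P[...,2]<.14)&(abs(P[...,0]-.38)<.08)&(P[...,1]>y0)&(P[...,1]<y1)
    q=P[m]; print(len(q),q.min(0).round(3),q.max(0).round(3))
    for a in np.arange(0,.13,.015):
        w=q[(q[:,2]>=a)&(q[:,2]<a+.015)]
        if len(w)>3: print(round(a,3),len(w),'y',w[:,1].min().round(4),w[:,1].max().round(4),'x',w[:,0].max().round(4))
if __name__=='__main__':
    import sys
    c=dict(np.load(sys.argv[1]+'.npz')) if len(sys.argv)>1 else bot.read_camera('scene')
    tilt(c,.05,.34)
E
python3 tilt.py s1
```

```text
147 [0.347 0.232 0.004] [0.391 0.266 0.125]
0.0 27 y 0.2353 0.2657 x 0.3891
0.015 27 y 0.2321 0.2653 x 0.3896
0.03 30 y 0.2334 0.2653 x 0.3878
0.045 23 y 0.238 0.2639 x 0.3905
0.06 14 y 0.25 0.2648 x 0.3884
0.075 7 y 0.2601 0.2645 x 0.3801
0.09 8 y 0.2594 0.2634 x 0.3807
0.105 9 y 0.2585 0.2637 x 0.3786
```

Depth shows the core slid along upright instead of tilting. I'll regrip it higher and lighter.

Call:
{"fn": "apply_moves", "kwargs": {
  "increments": [44,0,0,0,0,44,0,0,0,0,44,0,0,0,0,44,0,0,0.015,0,44,0,0,0.029,0],
  "squeeze": 3
}}

```text
time: 5.57
position: [0.3683, 0.2473, 0.1025]
eef_rot: [[0.037, 0.999, -0.001], [0.999, -0.037, -0.0], [-0.0, -0.001, -1.0]]
contact_force: [1.0, -0.2, -0.0]
width: 0.0437
grasp_force: 0.0
```

Call:
{"fn": "apply_moves", "kwargs": {
  "increments": [30,0,0,0,0,30,0,0,0,0,30,0,0,0,0,30,0,0,0,0,30,0,0,-0.002,0]
}}

```text
time: 5.98
position: [0.3688, 0.2471, 0.1003]
eef_rot: [[0.038, 0.999, 0.0], [0.999, -0.038, 0.0], [0.0, 0.0, -1.0]]
contact_force: [-0.5, 0.8, 4.9]
width: 0.035
grasp_force: 3.0
```

Call:
{"fn": "apply_moves", "kwargs": {
  "increments": [30,-0.0004,-0.0103,0,0,30,-0.0008,-0.0207,0.0005,0,30,-0.0012,-0.031,0.0005,0,30,-0.0015,-0.0413,-0.0002,0,30,-0.0019,-0.0516,-0.0015,0]
}}

```text
time: 6.4
position: [0.3672, 0.2069, 0.099]
eef_rot: [[0.039, 0.999, -0.0], [0.999, -0.039, -0.0], [-0.0, -0.0, -1.0]]
contact_force: [1.2, 0.1, -2.6]
width: 0.0351
grasp_force: 3.0
```

```bash
python3 tilt.py
```

```text
264 [0.301 0.212 0.003] [0.39  0.262 0.127]
0.0 20 y 0.2172 0.2608 x 0.3897
0.015 37 y 0.2233 0.2617 x 0.3905
0.03 39 y 0.2179 0.2558 x 0.3895
0.045 41 y 0.2129 0.2507 x 0.3891
0.06 34 y 0.2122 0.2435 x 0.3866
0.075 35 y 0.2117 0.2388 x 0.3903
0.09 27 y 0.2168 0.2323 x 0.3852
0.105 20 y 0.2133 0.2284 x 0.3808
0.12 11 y 0.2148 0.2252 x 0.3762
```

Call:
{"fn": "apply_moves", "kwargs": {
  "increments": [30,-0.0004,-0.0101,-0.003,0,30,-0.0008,-0.02,-0.006,0,30,-0.0011,-0.0297,-0.01,0,30,-0.0015,-0.0392,-0.0142,0,30,-0.0018,-0.0483,-0.019,0]
}}

```text
time: 6.87
position: [0.3658, 0.1712, 0.0845]
eef_rot: [[0.038, 0.999, -0.0], [0.999, -0.038, -0.0], [-0.0, -0.0, -1.0]]
contact_force: [0.5, 0.4, -2.0]
width: 0.0352
grasp_force: 3.0
```

Call:
{"fn": "apply_moves", "kwargs": {
  "increments": [30,-0.0005,-0.0129,-0.0088,0,30,-0.0009,-0.0249,-0.0187,0,30,-0.0013,-0.0359,-0.0297,0,30,-0.0017,-0.0455,-0.042,0,30,-0.002,-0.0537,-0.0552,0]
}}

```text
time: 7.28
position: [0.3642, 0.1307, 0.0424]
eef_rot: [[0.038, 0.999, -0.0], [0.999, -0.038, -0.0], [-0.0, -0.0, -1.0]]
contact_force: [1.0, 0.8, -2.1]
width: 0.0349
grasp_force: 3.0
```

```bash
python3 tilt.py
```

```text
347 [0.317 0.135 0.003] [0.404 0.239 0.14 ]
0.0 9 y 0.1427 0.2367 x 0.3829
0.015 37 y 0.1668 0.2355 x 0.3924
0.03 142 y 0.1431 0.2389 x 0.3914
0.045 118 y 0.1374 0.2233 x 0.3869
0.06 38 y 0.1345 0.1736 x 0.3856
```

Call:
{"fn": "apply_moves", "kwargs": {
  "increments": [30,-0.0002,-0.005,-0.01,0,30,-0.0003,-0.009,-0.019,0,30,-0.0005,-0.012,-0.028,0,30,-0.0006,-0.014,-0.0365,0,30,-0.0006,-0.014,-0.0365,0]
}}

```text
time: 7.75
position: [0.3635, 0.121, 0.0151]
eef_rot: [[0.038, 0.999, -0.001], [0.999, -0.038, -0.0], [-0.0, -0.001, -1.0]]
contact_force: [0.2, -1.3, -1.7]
width: 0.0353
grasp_force: 3.0
```

```bash
python3 tilt.py
```

```text
374 [0.336 0.101 0.003] [0.411 0.231 0.14 ]
0.0 14 y 0.1351 0.2293 x 0.386
0.015 104 y 0.1282 0.2315 x 0.3947
0.03 211 y 0.1246 0.2308 x 0.3904
0.045 4 y 0.1422 0.192 x 0.3739
0.105 14 y 0.1372 0.1524 x 0.4065
0.12 21 y 0.1014 0.1524 x 0.4107
```

Call:
{"fn": "apply_moves", "kwargs": {
  "increments": [42,0,0,0,0,42,0,0,0,0,42,0,0,0,0,42,0.0008,0.02,0,0,42,0.0016,0.04,0,0]
}}

```text
time: 8.22
position: [0.3654, 0.1512, 0.0164]
eef_rot: [[0.039, 0.999, 0.0], [0.999, -0.039, -0.0], [-0.0, 0.0, -1.0]]
contact_force: [0.1, 0.5, 0.1]
width: 0.042
grasp_force: 0.0
```

Call:
{"fn": "apply_moves", "kwargs": {
  "increments": [42,0.0005,0.013,0,0,42,0.001,0.0267,0,0,42,0.001,0.0267,0,0,30,0.001,0.0267,0,0,30,0.001,0.0267,0,0],
  "squeeze": 25
}}

```text
time: 8.63
position: [0.3659, 0.1708, 0.0161]
eef_rot: [[0.038, 0.999, -0.0], [0.999, -0.038, -0.0], [-0.0, -0.0, -1.0]]
contact_force: [0.7, 2.0, -1.1]
width: 0.0341
grasp_force: 24.8
```

Call:
{"fn": "apply_moves", "kwargs": {
  "increments": [30,0,0,0,0,30,0,0,0,0,30,0,0,0.03,0,30,0,0,0.07,0,30,0,0,0.1,0]
}}

```text
time: 9.05
position: [0.3652, 0.171, 0.0922]
eef_rot: [[0.038, 0.999, -0.002], [0.999, -0.038, -0.0], [-0.0, -0.002, -1.0]]
contact_force: [0.7, 0.7, -3.6]
width: 0.0345
grasp_force: 24.8
```

```bash
python3 - <<'E'
from h import *
from tilt import tilt
for n in('top','scene'):
    c=snap(n,n+'2')
    P=cloud(c); hsv=cv2.cvtColor(c['frame'],cv2.COLOR_RGB2HSV)
    m=(hsv[...,0]>8)&(hsv[...,0]<25)&(hsv[...,1]>60)&(P[...,2]>.06)&(P[...,2]<.13)&(abs(P[...,0]-.37)<.06)&(P[...,1]>.05)&(P[...,1]<.3)
    q=P[m]; print(n,len(q),np.percentile(q,[1,99],axis=0).round(4).tolist())
    for a in np.arange(.09,.25,.01):
        w=q[(q[:,1]>=a)&(q[:,1]<a+.01)]
        if len(w)>3: print(round(a,3),len(w),'zmax',w[:,2].max().round(4),'x',w[:,0].min().round(4),w[:,0].max().round(4))
print(bot.read_state()['position'],bot.read_state()['contact_force'])
c=np.load('scene2.npz')['frame']; cv2.imwrite('pics/s2c.png',cv2.resize(c[90:240,260:460,::-1],(800,600)))
E
```

```text
Traceback (most recent call last):
IndexError: index -1 is out of bounds for axis 0 with size 0
```

```bash
cat > held.py <<'E'
from h import *
def held(n,f,cx,cy,zlo,zhi,crop):
    c=snap(n,f); P=cloud(c); hsv=cv2.cvtColor(c['frame'],cv2.COLOR_RGB2HSV)
    m=(hsv[...,0]>8)&(hsv[...,0]<25)&(hsv[...,1]>60)&(P[...,2]>zlo)&(P[...,2]<zhi)&(abs(P[...,0]-cx)<.05)&(abs(P[...,1]-cy)<.1)
    q=P[m]; print(n,len(q))
    for a in np.arange(cy-.08,cy+.08,.01):
        w=q[(q[:,1]>=a)&(q[:,1]<a+.01)]
        if len(w)>3: print(round(a,3),len(w),'y',w[:,1].min().round(4),w[:,1].max().round(4),'zmax',w[:,2].max().round(4),'x',w[:,0].min().round(4),w[:,0].max().round(4))
    u0,u1,v0,v1=crop; cv2.imwrite(f'pics/{f}c.png',cv2.resize(c['frame'][v0:v1,u0:u1,::-1],(640,480)))
    print(bot.read_state()['position'],bot.read_state()['contact_force'])
E
python3 -c "
from held import *
held('scene','sc2',.367,.171,.05,.125,(260,420,90,210))"
```

```text
scene 192
0.171 12 y 0.1747 0.1809 zmax 0.1185 x 0.3538 0.3794
0.181 34 y 0.1814 0.1908 zmax 0.1211 x 0.3592 0.3879
0.191 32 y 0.1911 0.2009 zmax 0.1232 x 0.351 0.3885
0.201 34 y 0.2011 0.2107 zmax 0.1203 x 0.3594 0.3908
0.211 32 y 0.2117 0.221 zmax 0.1197 x 0.3565 0.3889
0.221 47 y 0.2212 0.2308 zmax 0.122 x 0.3537 0.3926
[0.36725887 0.1711909  0.09331584] [-0.12302173 -1.6582763  -4.72698383]
```

View pics/sc2c.png

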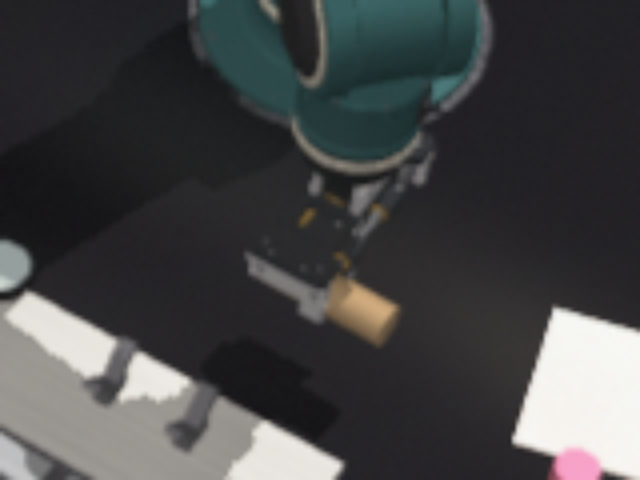

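The core is held level, with its end at y ≈ 0.231 against the TCP at y ≈ 0.171, so it is centred in the grip. Next I'll fit a circle for its axis height.

```bash
python3 - <<'E'
from h import *
from scipy.optimize import least_squares
c=dict(np.load('sc2.npz')); P=cloud(c); hsv=cv2.cvtColor(c['frame'],cv2.COLOR_RGB2HSV)
m=(hsv[...,0]>8)&(hsv[...,0]<25)&(hsv[...,1]>60)&(P[...,2]>.05)&(P[...,2]<.125)&(abs(P[...,0]-.367)<.05)&(P[...,1]>.178)&(P[...,1]<.225)
q=P[m]; q=np.c_[q[:,0]-.038*(q[:,1]-.171),q[:,1:]]
# axis (x0,z0) with z slope s along y
f=lambda p: np.hypot(q[:,0]-p[0]-p[3]*(q[:,1]-.171),q[:,2]-p[1]-p[2]*(q[:,1]-.2))-.018
r=least_squares(f,[.367,.1,0,0],loss='soft_l1',f_scale=.001); print(r.x,np.std(f(r.x)))
E
```

```text
[ 0.36784959  0.09794774 -0.02679809 -0.01560674] 0.003291560461855613
```

Call:
{"fn": "apply_moves", "kwargs": {
  "increments": [30,0.03,-0.02,0.005,0,30,0.07,-0.047,0.01,0,30,0.11,-0.075,0.01,0,30,0.15,-0.102,0.01,0,30,0.1736,-0.1183,0.01,0]
}}

```text
time: 9.57
position: [0.4982, 0.0791, 0.097]
eef_rot: [[0.041, 0.999, -0.001], [0.999, -0.041, -0.001], [-0.001, -0.001, -1.0]]
contact_force: [-0.4, 0.6, -4.4]
width: 0.0343
grasp_force: 24.8
```

Call:
{"fn": "apply_moves", "kwargs": {
  "increments": [30,0,0,0,0,30,0,0,-0.01,0,30,0,0,-0.02,0,30,0,0,-0.02,0,30,0,0,-0.02,0]
}}

```text
time: 9.98
position: [0.495, 0.083, 0.0827]
eef_rot: [[0.037, 0.999, -0.002], [0.999, -0.037, -0.0], [-0.0, -0.002, -1.0]]
contact_force: [0.9, 0.4, -4.2]
width: 0.0348
grasp_force: 24.8
```

```bash
python3 -c "
from held import *
held('scene','sc3',.4975,.083,.06,.12,(230,390,120,240))
print(bot.read_state()['eef_rot'].round(4).tolist())"
```

```text
scene 196
0.083 17 y 0.0831 0.0924 zmax 0.1071 x 0.4854 0.5098
0.093 35 y 0.093 0.1027 zmax 0.1081 x 0.4843 0.5143
0.103 31 y 0.1035 0.1129 zmax 0.1071 x 0.4819 0.5138
0.113 29 y 0.1133 0.123 zmax 0.108 x 0.4833 0.5187
0.123 36 y 0.1232 0.1329 zmax 0.1056 x 0.48 0.5171
0.133 45 y 0.1331 0.1426 zmax 0.1048 x 0.4847 0.5184
[0.49541521 0.08304856 0.08320635] [ 0.27042173  0.68294206 -2.82967546]
[[0.0367, 0.9993, -0.0009], [0.9993, -0.0367, -0.0002], [-0.0002, -0.0009, -1.0]]
```

View pics/sc3c.png

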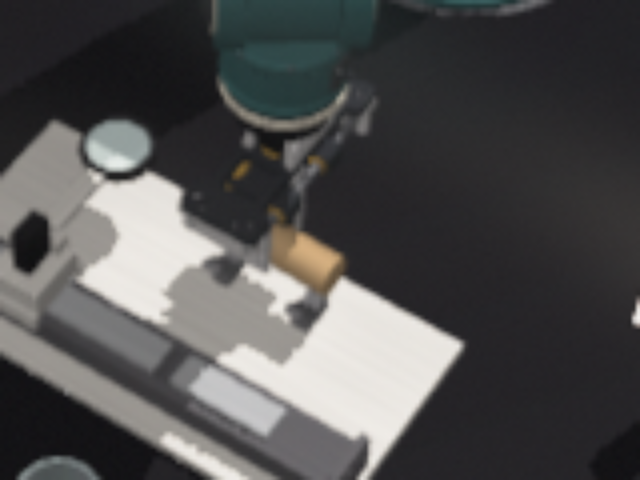

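Call:
{"fn": "apply_moves", "kwargs": {
  "increments": [30,0.0007,-0.0004,-0.008,0,30,0.0014,-0.0007,-0.016,0,30,0.002,-0.0007,-0.024,0,30,0.002,-0.0007,-0.03,0,30,0.002,-0.0007,-0.033,0]
}}

```text
time: 10.45
position: [0.4972, 0.082, 0.0579]
eef_rot: [[0.038, 0.999, -0.001], [0.999, -0.038, -0.0], [-0.0, -0.001, -1.0]]
contact_force: [0.6, -0.7, -4.5]
width: 0.0345
grasp_force: 24.8
```

Call:
{"fn": "apply_moves", "kwargs": {
  "increments": [30,0,0,-0.0005,0,30,0,0,-0.001,0,30,0,0,-0.002,0,30,0,0,-0.003,0,30,0,0,-0.004,0]
}}

```text
time: 10.87
position: [0.4978, 0.082, 0.0559]
eef_rot: [[0.038, 0.999, 0.0], [0.999, -0.038, -0.0], [-0.0, 0.0, -1.0]]
contact_force: [-0.9, -1.7, -3.9]
width: 0.0341
grasp_force: 24.8
```

Call:
{"fn": "apply_moves", "kwargs": {
  "increments": [30,0,0,-0.0007,0,30,0,0,-0.0014,0,30,0,0,-0.002,0,30,0,0,-0.0027,0,30,0,0,-0.0027,0]
}}

```text
time: 11.28
position: [0.4981, 0.082, 0.0543]
eef_rot: [[0.038, 0.999, 0.001], [0.999, -0.038, -0.0], [-0.0, 0.001, -1.0]]
contact_force: [-0.7, -2.0, 4.7]
width: 0.0341
grasp_force: 24.8
```

Call:
{"fn": "apply_moves", "kwargs": {
  "increments": [30,0,0,-0.0007,0,30,0,0,-0.0007,0,30,0,0,-0.0007,0,30,0,0,-0.0007,0,30,0,0,-0.0007,0]
}}

```text
time: 11.7
position: [0.4982, 0.0821, 0.054]
eef_rot: [[0.038, 0.999, 0.001], [0.999, -0.038, -0.0], [-0.0, 0.001, -1.0]]
contact_force: [-2.4, -0.6, 10.2]
width: 0.0342
grasp_force: 24.9
```

```bash
python3 -c "
from held import *
held('scene','sc4',.4975,.083,.03,.12,(230,390,120,240))"
```

```text
scene 190
0.083 18 y 0.0851 0.0921 zmax 0.0777 x 0.4885 0.5125
0.093 33 y 0.093 0.1026 zmax 0.0788 x 0.4872 0.518
0.103 30 y 0.1031 0.1125 zmax 0.0818 x 0.4865 0.5175
0.113 35 y 0.1131 0.1229 zmax 0.0796 x 0.4844 0.52
0.123 28 y 0.1234 0.1325 zmax 0.077 x 0.4859 0.5179
0.133 44 y 0.1332 0.1423 zmax 0.0799 x 0.4855 0.5211
[0.49823403 0.08203238 0.05398771] [-2.1278845  -2.70413197 10.8150658 ]
```

Call:
{"fn": "apply_moves", "kwargs": {
  "increments": [30,0,0,0.0005,0,30,0,0,0.0005,0,38,0,0,0.0005,0,44,0,0,0.0005,0,56,0,0,0.0005,0],
  "squeeze": 5
}}

```text
time: 12.17
position: [0.4977, 0.082, 0.0537]
eef_rot: [[0.038, 0.999, 0.0], [0.999, -0.038, 0.0], [0.0, 0.0, -1.0]]
contact_force: [0.3, 0.3, 0.2]
width: 0.0474
grasp_force: 0.0
```

Call:
{"fn": "apply_moves", "kwargs": {
  "increments": [56,0,0,0.0005,0,56,0,0,0.01,0,56,0,0,0.03,0,56,0,0,0.08,0,56,0,0,0.13,0]
}}

```text
time: 12.58
position: [0.4966, 0.0823, 0.1521]
eef_rot: [[0.037, 0.999, -0.003], [0.999, -0.037, 0.001], [0.0, -0.003, -1.0]]
contact_force: [0.3, -0.6, 0.9]
width: 0.0561
grasp_force: 0.0
```

Call:
{"fn": "apply_moves", "kwargs": {
  "increments": [56,0.02,-0.03,0.02,0.155,56,0.05,-0.07,0.04,0.31,56,0.08,-0.11,0.05,0.465,56,0.11,-0.15,0.05,0.62,56,0.14,-0.19,0.05,0.775]
}}

```text
time: 13.0
position: [0.6037, -0.0625, 0.1901]
eef_rot: [[-0.545, 0.838, 0.001], [0.838, 0.545, -0.001], [-0.001, 0.001, -1.0]]
contact_force: [0.2, 1.0, 0.6]
width: 0.0556
grasp_force: 0.0
```

```bash
python3 -c "
from held import *
held('scene','sc5',.4975,.083,.04,.12,(200,360,120,240))
held('top','t5',.4975,.083,.04,.12,(220,380,180,300))"
```

```text
scene 388
0.023 30 y 0.0236 0.0328 zmax 0.0786 x 0.4824 0.5124
0.033 30 y 0.0333 0.0425 zmax 0.0807 x 0.4813 0.5157
0.043 32 y 0.043 0.053 zmax 0.0784 x 0.481 0.5157
0.053 30 y 0.0532 0.0624 zmax 0.0754 x 0.4803 0.5148
0.063 35 y 0.0635 0.0727 zmax 0.0781 x 0.4807 0.5186
0.073 31 y 0.0731 0.083 zmax 0.0774 x 0.4843 0.5157
0.083 28 y 0.083 0.0929 zmax 0.0754 x 0.4856 0.5153
0.093 30 y 0.0935 0.1028 zmax 0.0772 x 0.4823 0.5175
0.103 32 y 0.1034 0.1128 zmax 0.0783 x 0.4852 0.5176
0.113 34 y 0.1132 0.1228 zmax 0.0768 x 0.4842 0.5183
0.123 30 y 0.1233 0.1322 zmax 0.0773 x 0.4889 0.5185
0.133 44 y 0.1332 0.141 zmax 0.0806 x 0.4849 0.518
[ 0.60643215 -0.06976159  0.18876111] [-2.59139538 -8.72145426 -2.4687917 ]
top 405
0.013 7 y 0.0216 0.0222 zmax 0.0751 x 0.4879 0.5095
0.023 32 y 0.0245 0.0315 zmax 0.0751 x 0.4785 0.5102
0.033 33 y 0.0336 0.0411 zmax 0.0765 x 0.4783 0.51
0.043 35 y 0.0431 0.0529 zmax 0.0814 x 0.4784 0.5125
0.053 41 y 0.0531 0.0628 zmax 0.076 x 0.4805 0.513
0.063 33 y 0.0652 0.0723 zmax 0.0788 x 0.4805 0.5125
0.073 32 y 0.0747 0.0817 zmax 0.0769 x 0.4802 0.5121
0.083 29 y 0.0841 0.0911 zmax 0.0779 x 0.4831 0.5111
0.093 33 y 0.0935 0.103 zmax 0.0764 x 0.4827 0.5152
0.103 40 y 0.103 0.1129 zmax 0.0787 x 0.4827 0.5152
0.113 35 y 0.113 0.1227 zmax 0.0801 x 0.4822 0.5142
0.123 32 y 0.1249 0.1321 zmax 0.0806 x 0.4825 0.5136
0.133 23 y 0.1342 0.1406 zmax 0.078 x 0.4822 0.5133
[ 0.60455254 -0.06641457  0.1883066 ] [-1.85498767  0.76702981 -1.32814141]
```

View pics/sc5c.png

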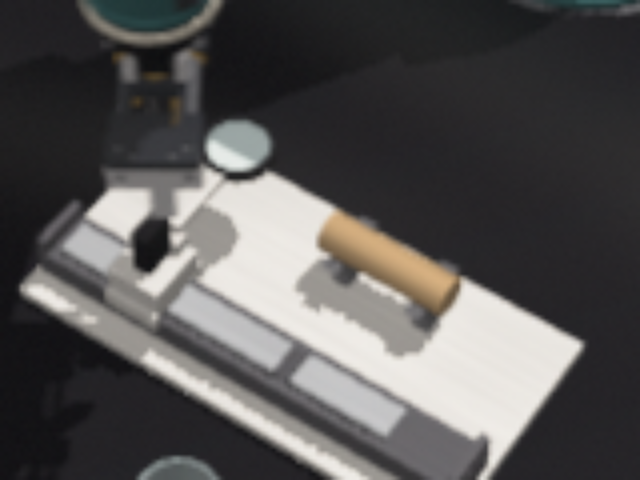

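The core lies level on both saddles, spanning y 0.022 to 0.141 with its middle at 0.082 against a seat at 0.0825. Now I'll turn the gripper and go to the tab.

Call:
{"fn": "apply_moves", "kwargs": {
  "increments": [56,0,0,0,0.155,56,0,0,0,0.31,56,0,0,0,0.465,56,0,0,0,0.62,56,0,0,0,0.775]
}}

```text
time: 13.52
position: [0.6024, -0.0602, 0.1892]
eef_rot: [[-0.927, 0.376, 0.0], [0.376, 0.927, -0.0], [-0.0, -0.0, -1.0]]
contact_force: [-0.3, 0.4, -0.0]
width: 0.0558
grasp_force: 0.0
```

Call:
{"fn": "apply_moves", "kwargs": {
  "increments": [56,0,0,0,0.155,56,0,0,0,0.31,56,0,0,0,0.449,56,0,0,0,0.449,56,0,0,0,0.449]
}}

```text
time: 13.93
position: [0.6025, -0.0604, 0.1889]
eef_rot: [[-0.999, 0.042, -0.0], [0.042, 0.999, 0.0], [0.0, 0.0, -1.0]]
contact_force: [0.8, -0.0, -0.1]
width: 0.0559
grasp_force: 0.0
```

Call:
{"fn": "apply_moves", "kwargs": {
  "increments": [56,0.0123,-0.0172,0,0.005,56,0.0123,-0.0172,-0.03,0.005,56,0.0123,-0.0172,-0.07,0.005,56,0.0123,-0.0172,-0.1,0.005,56,0.0123,-0.0172,-0.12,0.005]
}}

```text
time: 14.35
position: [0.611, -0.0734, 0.0967]
eef_rot: [[-0.999, 0.039, -0.002], [0.039, 0.999, -0.0], [0.002, -0.0, -1.0]]
contact_force: [-0.2, -0.3, -0.1]
width: 0.056
grasp_force: 0.0
```

Call:
{"fn": "apply_moves", "kwargs": {
  "increments": [30,0,0,0,0,20,0,0,0,0,10,0,0,0,0,10,0,0,0,0,10,0,0,0,0],
  "squeeze": 25
}}

```text
time: 14.77
position: [0.6124, -0.0734, 0.0998]
eef_rot: [[-0.999, 0.035, 0.002], [0.035, 0.999, -0.001], [-0.002, -0.0, -1.0]]
contact_force: [-0.0, -0.3, -0.7]
width: 0.0257
grasp_force: 0.0
```

Call:
{"fn": "apply_moves", "kwargs": {
  "increments": [10,0,0,0,0,10,0,0,0,0,10,0,0,0,0,10,0,0,0,0,10,0,0,0,0]
}}

```text
time: 15.18
position: [0.6121, -0.0734, 0.0993]
eef_rot: [[-0.999, 0.035, 0.001], [0.035, 0.999, -0.0], [-0.001, -0.0, -1.0]]
contact_force: [-2.2, -0.9, 7.1]
width: 0.0162
grasp_force: 25.0
```

Call:
{"fn": "apply_moves", "kwargs": {
  "increments": [10,0.0006,0.016,0,0,10,0.0012,0.032,0,0,10,0.0018,0.048,0,0,10,0.0024,0.064,0,0,10,0.003,0.08,0,0]
}}

```text
time: 15.6
position: [0.6143, -0.014, 0.0993]
eef_rot: [[-0.999, 0.036, 0.0], [0.036, 0.999, -0.002], [-0.0, -0.002, -1.0]]
contact_force: [-1.5, -6.8, 8.6]
width: 0.0157
grasp_force: 25.0
```

Call:
{"fn": "apply_moves", "kwargs": {
  "increments": [10,0.0006,0.016,0,0,10,0.0012,0.032,0,0,10,0.0018,0.048,0,0,10,0.0023,0.062,0,0,10,0.0026,0.07,0,0]
}}

```text
time: 16.02
position: [0.6164, 0.0397, 0.0993]
eef_rot: [[-0.999, 0.035, 0.001], [0.035, 0.999, -0.001], [-0.001, -0.001, -1.0]]
contact_force: [-2.7, -3.4, 9.2]
width: 0.0159
grasp_force: 25.0
```

Call:
{"fn": "apply_moves", "kwargs": {
  "increments": [10,0,0.001,0,0,10,0.0001,0.002,0,0,10,0.0001,0.003,0,0,10,0.0001,0.004,0,0,10,0.0002,0.005,0,0]
}}

```text
time: 16.43
position: [0.6165, 0.0424, 0.0993]
eef_rot: [[-0.999, 0.035, 0.001], [0.035, 0.999, -0.0], [-0.001, -0.0, -1.0]]
contact_force: [-2.6, -1.7, 10.1]
width: 0.0157
grasp_force: 25.0
```

```bash
python3 -c "
from h import *
s=bot.read_state();p=s['position'];print(p,s['contact_force'],s['width']); print((p[:2]-[.55555,.03031])@[-np.sin(np.radians(-2.136)),np.cos(np.radians(2.136))])"
```

```text
[0.6164898  0.04240226 0.09925423] [-2.61427777 -1.68289856 10.10821925] 0.015740982890223312
0.01435518084549979
```

Call:
{"fn": "apply_moves", "kwargs": {
  "increments": [10,0.0001,0.003,0.0005,0,10,0.0002,0.006,0.0008,0,10,0.0003,0.009,0.0012,0,10,0.0004,0.01,0.0012,0,10,0.0004,0.01,0.0012,0]
}}

```text
time: 16.85
position: [0.6167, 0.0505, 0.0993]
eef_rot: [[-0.999, 0.035, 0.0], [0.035, 0.999, 0.0], [-0.0, 0.0, -1.0]]
contact_force: [6.0, -0.4, -4.3]
width: 0.016
grasp_force: 25.0
```

Call:
{"fn": "apply_moves", "kwargs": {
  "increments": [10,0,0.001,0,0,10,0.0001,0.002,0,0,10,0.0001,0.003,0,0,10,0.0001,0.004,0,0,10,0.0001,0.004,0,0]
}}

```text
time: 17.27
position: [0.6168, 0.0535, 0.0993]
eef_rot: [[-0.999, 0.035, 0.0], [0.035, 0.999, 0.0], [-0.0, 0.0, -1.0]]
contact_force: [6.7, -0.2, -7.1]
width: 0.016
grasp_force: 25.0
```

Call:
{"fn": "apply_moves", "kwargs": {
  "increments": [10,0,0.001,0,0,10,0.0001,0.002,0,0,10,0.0001,0.003,0,0,10,0.0001,0.004,0,0,10,0.0001,0.004,0,0]
}}

```text
time: 17.68
position: [0.6169, 0.057, 0.0993]
eef_rot: [[-0.999, 0.034, 0.001], [0.034, 0.999, 0.001], [-0.001, 0.001, -1.0]]
contact_force: [8.0, 4.3, -8.4]
width: 0.0161
grasp_force: 25.0
```

Call:
{"fn": "apply_moves", "kwargs": {
  "increments": [10,0,0.001,0,0,10,0.0001,0.002,0,0,10,0.0001,0.003,0,0,10,0.0001,0.004,0,0,10,0.0001,0.004,0,0]
}}

```text
time: 18.1
position: [0.6171, 0.0608, 0.0993]
eef_rot: [[-0.999, 0.034, 0.001], [0.034, 0.999, 0.002], [-0.001, 0.002, -1.0]]
contact_force: [10.3, 8.3, -11.9]
width: 0.0159
grasp_force: 25.0
```

Call:
{"fn": "apply_moves", "kwargs": {
  "increments": [10,0.0002,0.001,-0.0005,0,10,0.0005,0.002,-0.001,0,10,0.0006,0.0026,-0.001,0,10,0.0006,0.0026,-0.001,0,10,0.0006,0.0026,-0.001,0]
}}

```text
time: 18.52
position: [0.6172, 0.0625, 0.0993]
eef_rot: [[-0.999, 0.034, 0.001], [0.034, 0.999, 0.001], [-0.001, 0.001, -1.0]]
contact_force: [0.6, 5.2, 5.4]
width: 0.0156
grasp_force: 25.0
```

Call:
{"fn": "apply_moves", "kwargs": {
  "increments": [10,0,0.0005,0.0003,0,10,0,0.001,0.0005,0,10,0,0.0013,0.0005,0,10,0,0.0013,0.0005,0,10,0,0.0013,0.0005,0]
}}

```text
time: 18.93
position: [0.6172, 0.0625, 0.0993]
eef_rot: [[-0.999, 0.035, 0.0], [0.035, 0.999, 0.0], [-0.0, 0.0, -1.0]]
contact_force: [0.6, 3.6, 3.6]
width: 0.0157
grasp_force: 25.0
```

Call:
{"fn": "apply_moves", "kwargs": {
  "increments": [10,0,0.0005,0,0,10,0,0.001,0,0,10,0,0.0013,0,0,10,0,0.0013,0,0,10,0,0.0013,0,0]
}}

```text
time: 19.35
position: [0.6172, 0.0626, 0.0993]
eef_rot: [[-0.999, 0.035, -0.0], [0.035, 0.999, -0.001], [0.0, -0.001, -1.0]]
contact_force: [0.9, -1.1, 6.2]
width: 0.0159
grasp_force: 25.0
```

Call:
{"fn": "apply_moves", "kwargs": {
  "increments": [10,0,-0.0003,0,0,10,0,-0.0003,0,0,10,0,-0.0003,0,0,10,0,-0.0003,0,0,10,0,-0.0003,0,0]
}}

```text
time: 19.77
position: [0.6172, 0.0627, 0.0992]
eef_rot: [[-0.999, 0.035, -0.0], [0.035, 0.999, -0.001], [0.0, -0.001, -1.0]]
contact_force: [-0.2, 0.6, 5.0]
width: 0.0161
grasp_force: 25.0
```

```bash
python3 -c "
from held import *
held('scene','sc6',.4975,.083,.04,.085,(200,360,120,240))
s=bot.read_state();print(s['time'],s['position'],s['contact_force'])"
```

```text
scene 140
0.103 28 y 0.1038 0.1129 zmax 0.0809 x 0.4841 0.5168
0.113 33 y 0.1132 0.1229 zmax 0.0771 x 0.4848 0.5176
0.123 33 y 0.1236 0.1324 zmax 0.0746 x 0.4877 0.5191
0.133 42 y 0.1333 0.1413 zmax 0.0754 x 0.4835 0.5167
[0.61722602 0.06265935 0.09928407] [-0.33194729  1.66221116  5.7312359 ]
19.8167 [0.61722602 0.06265935 0.09928407] [-0.33194729  1.66221116  5.7312359 ]
```

View pics/sc6c.png

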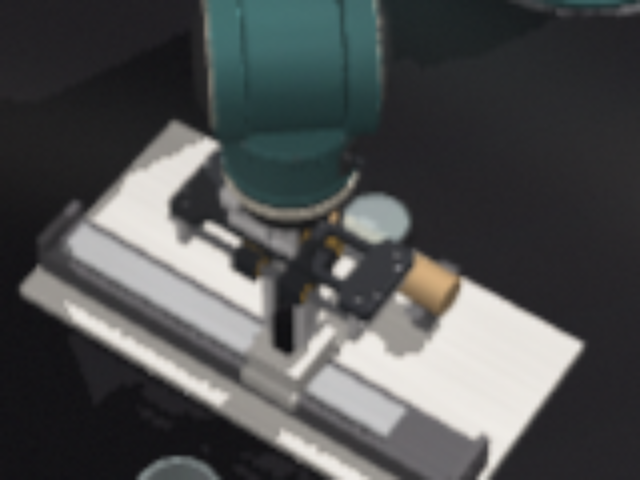

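The carriage sits over the notch with the tab still gripped at (285,320), and the core is undisturbed in the cradle at (430,280). Handing in.

```bash
python3 -c "
from plant import bot
print(bot.hand_in())"
```

```text
the job is handed in; nothing more can be done
None
```

The job is handed in at about 20 s: the drill core lies centred in the cradle, and the lens carriage is held by its tab in the notch, where it stayed put while the side force fell from about 5 N to −1 N; no verdict came back.

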